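# Shut the slide box and park it against the tube rack

### The arm

A 6-joint arm with a two-finger parallel gripper is mounted at the origin on a cart in front of the work surface, level with it; the furniture and walls round the work are solid. World frame = base frame: x ahead of the robot, y to its left, z up, the work surface at z = 0. Lengths are in mm, angles in degrees, forces in N, time in s.
With the tool pointing down it reaches from about 350 to 975 mm from the base axis. Payload 4.9 kg.
Tool frame: the origin (TCP) lies on the centre line of the jaws, within the pads' length; the fingertips stand 8 mm ahead of it and the grasp point (between the pads) lies 11 mm behind it; z points along the fingers, y is the line along which they close (so a half turn about z gives the same grasp; the last joint's range is limited). The gripper opens to 85 mm and grips with 20 to 120 N. Pads are 22 mm wide; open, the fingers measure 114 mm over their backs; the gripper's body (76 mm by 85 mm) begins 54 mm behind the grasp point. The pads swing forward as they close: fully open they stand 13 mm farther back than shut.
Start: joints at [-75.63, 3.019, 92.412, -0, 84.569, -6.818], TCP at [225.887, -582.732, 239.304] pointing down, gripper open.
Joint ranges: [-172.51, 172.51], [-57.92, 126.97], [3.15, 148.05], [-58.71, 238.71], [5.1, 150.11], [-179.66, 179.66]. Speed limits (degrees/s): [147.25, 147.25, 180, 180, 180, 180].

### API

Orientations are given as [roll, pitch, yaw] about the fixed x, y, z axes, in that order (R = Rz(yaw) Ry(pitch) Rx(roll)).
In Python, from cell import move_pose, move_straight, set_joints, open_jaws, close_gripper, sleep, inverse_kinematics, read_camera, get_calibration, Unreachable, job_done, read_time, read_qpos, read_qd, read_joint_efforts, read_tcp_pos, read_tcp_rot, read_force, read_ft_torque, read_opening, read_gripper_force gives the robot as it stands. Calls block until the motion is done:
- move_pose(position, orientation): joint-space move of the TCP to a pose.
- move_straight(position, attitude=None, velocity=150, stop_force=None): straight line of the TCP; attitude=None keeps the orientation; velocity is the mean speed in mm/s. With stop_force (N) it stops when the force on the tool has changed by that much, and returns True; else False.
- set_joints(angles): joint-space move.
- open_jaws() and close_gripper(f_grip=None): open the fingers fully, or close them until they stop; f_grip is the grip in N (None keeps the last).
- sleep(seconds).
- inverse_kinematics(position, orientation): joint angles nearest the present ones, or None.
- read_camera(name): name is "scene" or "top" or "wrist"; returns the picture (480x640x3 uint8, red, green, blue); there is no depth.
- get_calibration(name): a dict with "fx", "fy", "cx", "cy" (pixels), "rvec" (rotation vector, rad) and "tvec" (3), from world to camera coordinates, as OpenCV has them; the wrist camera has in their place "mount" (4x4, takes a point from camera to tool coordinates, whose origin is the TCP and whose axes are the flange's). Camera axes: x right, y down, z forward; pixel columns grow to the right and rows downward; lengths in mm; the calibration is good to about 2 mm. A picture is of the moment at which its call begins: read the wrist's pose just before it. get_calibration takes no time and is no camera call.
A pose or a line that the arm cannot do raises Unreachable and nothing moves.
- job_done(): hands the job in; it is judged then, once.
Readings, each from a call of its own:
- read_time(): time.
- read_qpos(): joint angles.
- read_qd(): joint speeds.
- read_joint_efforts(): joint torques, N m.
- read_tcp_pos(): TCP position.
- read_tcp_rot(): TCP orientation.
- read_force(): force on the tool from outside, world axes, zero at the start.
- read_ft_torque(): the same for the moment, N m.
- read_opening(): finger opening in mm.
- read_gripper_force(): force on a finger pad.
Only numpy, scipy, OpenCV 4.12 (cv2) and the standard library are available. Lean on these libraries where they do the work, as an engineer would, in place of code of your own. Each camera call takes 0.05 s, during which the arm holds its last target. There are 200 camera calls.

### The job

The wooden slide box has been left open on the bench. Using only your fingertips, gently push its lid over and all the way shut, without slamming it; only after that push the closed box sideways to the left along the bench until its left end stands flush against the long side of the blue tube rack standing just left of it. Do not pick up or tip the box, and leave the other things on the bench where they are.

Things in the scene. Friction and masses are not known exactly. Their poses are not given: they have to be found in the camera images.
- slide_box: Wooden slide box, loose on the bench, about 0.7 kg: 162 mm (its x: +x is the hinged rear, -x the front that faces the robot) by 212 mm (its y: +y is the left end, which faces the tube rack). Lower tray 30 mm high with 6 mm walls; with the lid shut the top is flat, 51 mm above the bench. Origin: centre of the underside. The front of the lid bears a small flat brass hook 3 mm proud, fixed to the lid, which needs no handling
- slide_box_lid (a joint): Opening angle of the slide box's lid in rad: 0 = shut, largest 1.83 (leaning back), about 1.57 = upright. It turns about the box's y axis through lid_hinge. The lid weighs 0.14 kg; hinge friction lets it stand where it is left above about 1.2 rad, further down it sinks by itself (under 2 rad/s); about 1 N at the edge moves it
- lid_hinge (a point): Middle of the lid's hinge line, at the rear of the box, 84 mm behind the box origin (along its +x) and 31 mm above the bench. Behind and to the right stands a fixed microscope, 370 mm tall: it fills x = 0.63 to 0.89, y = -0.34 to -0.14 in the world
- lid_edge (a point): Middle of the free front edge of the lid, on its outer (upper) face. The lid is 212 mm wide, a 20 mm deep shallow hood; the outer face is flat, starts at the hinge and ends at this edge. In the box frame, relative to the hinge, the edge lies at x = -164 mm, z = +20 mm when shut and turns with the lid, so that with the lid upright it is 164 mm above the hinge line and 20 mm behind it. There is free room behind the lid
- tube_rack: Blue tube rack with capped tubes, fixed to the bench, standing to the left of the slide box with its long side towards it. 72 mm (its x) by 232 mm (its y), frame 70 mm high, tubes up to 109 mm. Origin: centre of the underside. Its -x side, 36 mm from the origin, is the flat long face that looks to the slide box; its x axis points away from the box (about world +y)
- red_jar: Bystander: sample jar with red cap, 44 mm wide, 67 mm high; origin at the centre of its underside
- vial: Bystander: slim upright vial with white cap, 30 mm wide, 84 mm high; origin at the centre of its underside
- petri_dish: Bystander: clear petri dish, 94 mm wide, 36 mm high; origin at the centre of its underside
- marker: Bystander: dark marker pen lying down, 140 mm long (its y), 12 mm thick; origin under its middle
- phone: Bystander: phone with orange case lying flat, 74 x 142 x 10 mm; origin under its centre
- scissors: Bystander: scissors with blue handles lying flat, 199 mm long (its y), 87 mm wide; origin under its middle

How it is judged:
By the outcome, as a careful person would: the job done as asked, in the order asked, and still so for the second after the job is handed in, with the robot touching nothing.
It also fails if it takes over 64 s, if anything falls off the work surface, if the arm or the gripper's body presses on something with over 40 N, if the wrist force passes 120 N, or if a joint passes its speed limit or range.

## Working session

There is one attempt and no reset: what is moved stays moved. The work goes in short steps, each a Python script; the robot and the scene stay as the last script left them, time stands still between calls to the robot, and variables do not carry over. Pictures are saved under pics/ and viewed, at most 10 in all, crops included, and the job is handed in when it is done.

```bash
ls; mkdir -p pics; python3 - <<'E'
from cell import *
import cv2
for n in ("scene","top"):
    cv2.imwrite(f"pics/{n}0.png",read_camera(n)[:,:,::-1]); print(n,get_calibration(n))
print(read_time())
E
```

```text
pics
scene {'fx': 578.4702714459814, 'fy': 578.4702714459814, 'cx': 314.91815170165796, 'cy': 246.0861270097429, 'rvec': array([ 2.03325973, -1.18268809,  0.5362074 ]), 'tvec': array([-306.43615501,  357.88283151, 1823.55234271])}
top {'fx': 571.2170987552531, 'fy': 571.2170987552531, 'cx': 319.4243972539841, 'cy': 238.54893525657445, 'rvec': array([ 2.16981505, -2.17224003,  0.1028586 ]), 'tvec': array([ -22.29887419,  587.12757422, 1656.84572498])}
0.1
```

View pics/scene0.png

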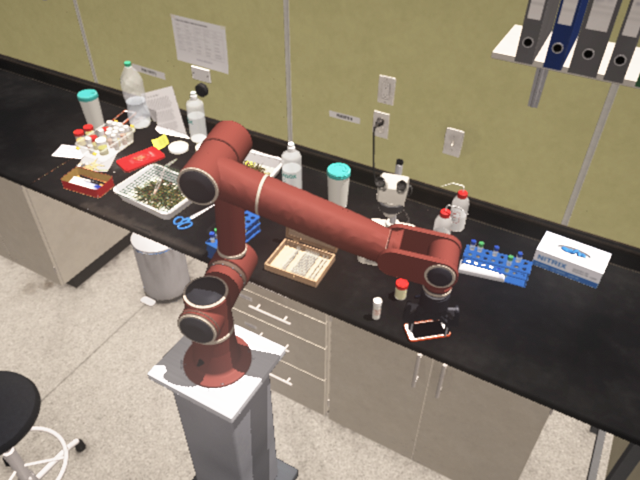

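View pics/top0.png

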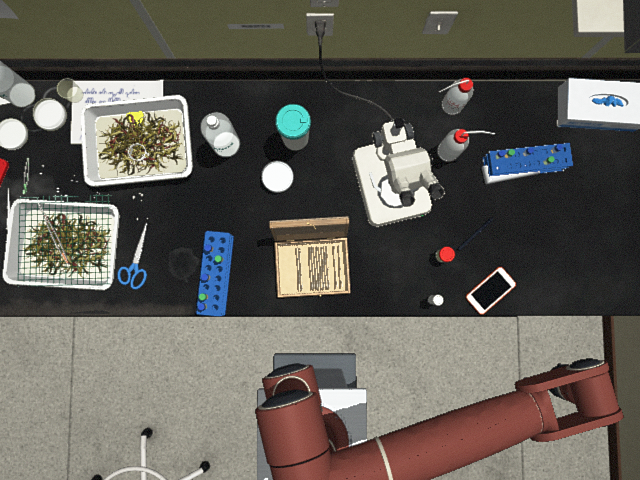

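The box sits at about (313,265) px in the top view with the lid about upright at rows 218–240. The blue rack is at (215,273), the petri dish at (183,263), the jar at (446,255) and the vial at (436,300). I'll zoom in on the box.

```bash
python3 - <<'E'
import cv2
a=cv2.imread("pics/top0.png")[200:325,185:370]
cv2.imwrite("pics/c1.png",cv2.resize(a,None,fx=4.3,fy=4.3,interpolation=cv2.INTER_CUBIC))
E
```

```text
(no output)
```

View pics/c1.png

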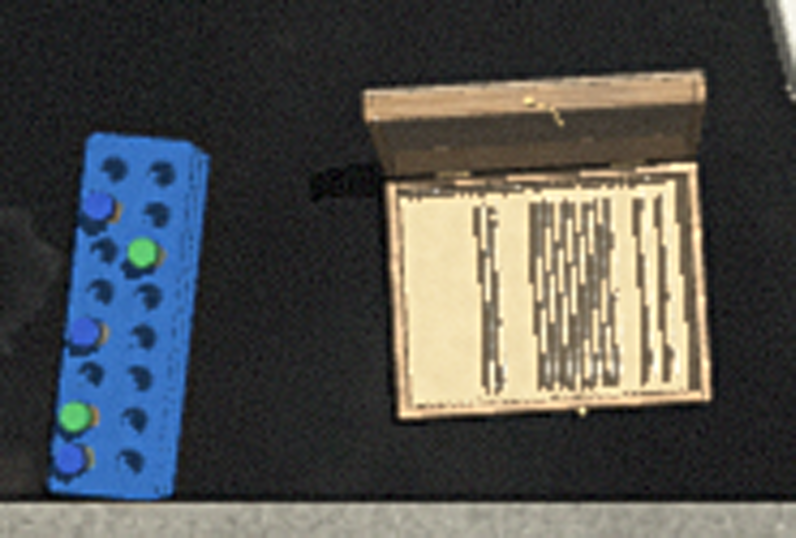

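The crop shows the rim corners of the open tray (crop px): front-left (399,418), front-right (710,399), rear-right (696,164) and rear-left (386,184). The lid edge runs from (363,92) to (705,72), and the rack top corners are (88,132), (195,143), (168,497) and (50,490). Next I'll fit the poses.

```bash
cat > h.py <<'E'
import numpy as np, cv2
from scipy.optimize import least_squares
from cell import get_calibration
def proj(P,n="top"):
    c=get_calibration(n); K=np.array([[c["fx"],0,c["cx"]],[0,c["fy"],c["cy"]],[0,0,1]])
    return cv2.projectPoints(np.float64(P).reshape(-1,1,3),c["rvec"],c["tvec"],K,None)[0][:,0]
def world(p,L):  # p = x,y,yaw(rad) ; L local points
    c,s=np.cos(p[2]),np.sin(p[2]); L=np.float64(L)
    return np.c_[p[0]+c*L[:,0]-s*L[:,1], p[1]+s*L[:,0]+c*L[:,1], L[:,2]]
def fit(L,uv,x0): 
    r=least_squares(lambda p:(proj(world(p,L))-uv).ravel(),x0,x_scale=[10,10,.1]); return r.x,np.sqrt(np.mean(r.fun**2))
def crop(uv,o=(185,200),k=4.3): return (np.float64(uv)+.5)/k-.5+np.array(o)
def lid(s,h,y,t): # box-frame point on lid
    return np.array([84-s*np.cos(t)+h*np.sin(t), y, 31+s*np.sin(t)+h*np.cos(t)])
E
python3 - <<'E'
from h import *
B=[[-81,106,30],[-81,-106,30],[81,-106,30],[81,106,30]]
b,e=fit(B,crop([(399,418),(710,399),(696,164),(386,184)]),[550,0,0]); print("box",b,np.degrees(b[2]),e)
R=[[36,116,70],[-36,116,70],[-36,-116,70],[36,-116,70]]
for yaw in (90,):
    # rack x = away from box (world +y); rack +y = world -x (front)
    r,e=fit(R,crop([(50,490),(168,497),(195,143),(88,132)]),[550,300,np.radians(yaw)]); print("rack",r,np.degrees(r[2]),e, proj(world(r,R))-crop([(50,490),(168,497),(195,143),(88,132)]))
U=crop([(363,92),(705,72),(367,120),(703,95)])
f=lambda t:(proj(world(b,[lid(164,20,106,t[0]),lid(164,20,-106,t[0]),lid(164,0,106,t[0]),lid(164,0,-106,t[0])]))-U).ravel()
q=least_squares(f,[1.6]); print("lid",q.x,q.fun)
t=q.x[0]; print("edge",world(b,[lid(164,20,0,t)]),"hinge",world(b,[[84,0,31]]))
# back right cup with cap at px (277,177) approx, height guesses
c=get_calibration("top"); Rm=cv2.Rodrigues(c["rvec"])[0]; print("cam",-Rm.T@c["tvec"])
def ray(u,z):
    o=-Rm.T@c["tvec"]; d=Rm.T@np.array([(u[0]-c["cx"])/c["fx"],(u[1]-c["cy"])/c["fy"],1]); return o+d*(z-o[2])/d[2]
for n,u,z in [("cup",(277,177),0),("cup",(277,177),100),("cupfront",(277,195),50),("jar",(446,255),67),("vial",(436,300),84),("benchfront",(300,316),0)]: print(n,ray(u,z).round())
E
```

```text
box [ 5.02488493e+02 -1.09767923e+00  6.01834803e-02] 3.4482594160214126 0.2449826868045103
rack [485.18322534 279.39253048   1.49549984] 85.68582883697316 0.8770314595508665 [[ 1.16084441 -1.04026329]
 [-1.05921865 -0.77150198]
 [-0.05112805  0.57388037]
 [-0.0508389   1.29308514]]
lid [1.69517787] [-0.30854571 -0.56117875 -0.67540801 -0.74206209 -0.93092203  0.1844454
  0.32515658  1.14841602]
edge [[626.45515621   6.37208679 191.25180998]] hinge [[586.33641308   3.95468184  31.        ]]
cam [ 424.65537619  -25.99992876 1705.68039203]
cup [777. 106.   0.]
cup [757.  98. 100.]
cupfront [714. 101.  50.]
jar [ 535. -387.   67.]
vial [ 407. -352.   84.]
benchfront [359.  35.   0.]
```

```bash
python3 - <<'E'
from h import *
from cell import *
b=np.array([502.5,-1.1,0.0602])
def tcp(t,s=140,w=15): return world(b,[lid(s,20+w*np.sin(t),0,t)])[0]+[0,0,8]
print(read_tcp_rot())
best=None
for yaw in (85.7,-94.3):
    print(yaw,[inverse_kinematics(p,[180,0,yaw]) for p in ([470,0,290],tcp(2.0),[480,-140,10])])
print(tcp(2.0),tcp(1.7),tcp(.8),tcp(0))
E
```

```text
[-1.79893844e+02 -1.45628710e-02  2.11907867e+01]
85.7 [array([ -9.08342077, -20.38648932, 108.55812513,   0.        ,
        91.82836419,  -4.78342077]), array([-5.52085879e+00,  1.32572393e+01,  8.96216678e+01, -2.54444375e-14,
        7.71210929e+01, -1.22085879e+00]), array([-24.7944203 ,   1.35625374, 118.04412291,   0.        ,
        60.59962335, -20.4944203 ])]
-94.3 [array([-9.08342077e+00, -2.03864893e+01,  1.08558125e+02, -2.54444375e-14,
        9.18283642e+01,  1.75216579e+02]), array([-5.52085879e+00,  1.32572393e+01,  8.96216678e+01, -2.54444375e-14,
        7.71210929e+01,  1.78779141e+02]), array([-2.47944203e+01,  1.35625374e+00,  1.18044123e+02, -2.54444375e-14,
        6.05996234e+01,  1.59505580e+02])]
[675.03572185   9.29921588 152.30268431] [638.87502389   7.11970836 173.33962531] [511.01173217  -0.58697383 160.86078894] [446.60144248  -4.46916414  59.        ]
```

```bash
python3 - <<'E'
from h import *
from cell import *
b=np.array([502.5,-1.1,0.0602]); O=[180,0,85.7]
def tcp(t,s=140,w=15): return world(b,[lid(s,20+w*np.sin(t),0,t)])[0]+[0,0,8]
close_gripper(20)
move_pose([470,0,290],O)
p=tcp(2.0)
move_straight([p[0]+5,p[1],290],velocity=200)
print("behind",move_straight(p,velocity=120,stop_force=8))
f0=np.array(read_force())
for t in np.arange(1.8,-.01,-.2):
    s=move_straight(tcp(max(t,0)),velocity=70,stop_force=8)
    print(round(t,1),s,(np.array(read_force())-f0).round(1),np.round(read_tcp_pos()))
    if s and t>.1: break
print(read_time())
cv2.imwrite("pics/t2.png",cv2.resize(read_camera("top")[200:325,185:370,::-1],None,fx=4.3,fy=4.3,interpolation=cv2.INTER_CUBIC))
E
```

```text
behind False
1.8 False [0.8 0.9 0.1] [652.   8. 168.]
1.6 False [0.3 0.9 0.6] [625.   6. 178.]
1.4 False [ 0.1  2.2 -0.1] [597.   5. 183.]
1.2 False [-0.1  1.7 -0.2] [567.   3. 182.]
1.0 False [ 0.5  0.8 -0.7] [538.   1. 175.]
0.8 False [0.1 1.4 0.8] [511.  -1. 161.]
0.6 False [ 1.1  0.  -0.5] [487.  -2. 141.]
0.4 False [0.1 1.  0.9] [467.  -3. 117.]
0.2 False [0.3 0.5 0.8] [454.  -4.  89.]
0.0 True [-0.8  1.1  6.3] [446.  -4.  59.]
11.3
```

View pics/t2.png

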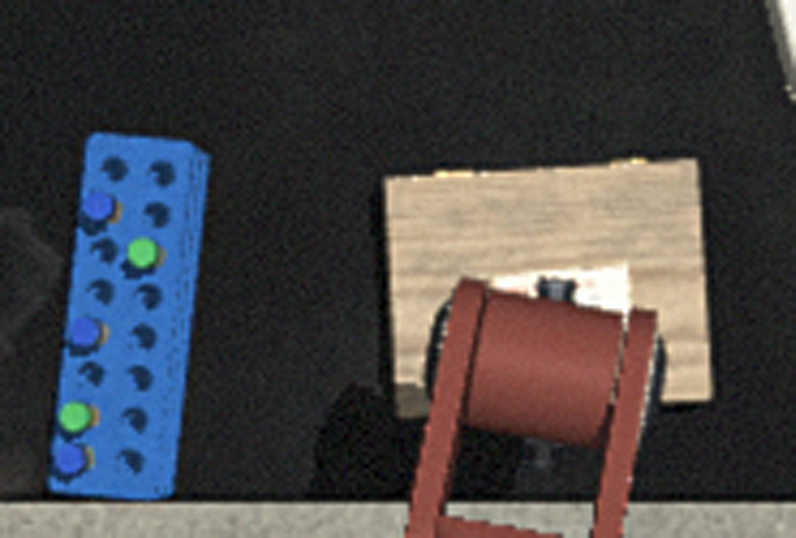

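The lid is shut: the flat top fills (386,176)–(712,400) in the crop, and contact came at z = 51 mm. I'll refit the box, then push it with both open fingers aligned to the rack face.

```bash
python3 - <<'E'
from h import *
from cell import *
T=[[-81,106,51],[-81,-106,51],[81,-106,51],[81,106,51]]
b,e=fit(T,crop([(397,418),(712,400),(697,158),(386,176)]),[500,0,.06]); print("box",b,np.degrees(b[2]),e)
O=[180,0,85.7]; n=np.array([.075,.997,0])
move_straight([446,-4,110],velocity=120)
open_jaws()
s=np.array([503,-147,10.])
move_pose([s[0],s[1],120],O)
print("down",move_straight(s,velocity=80,stop_force=6))
f0=np.array(read_force())
def push(d,v,f):
    r=move_straight(s+n*d,velocity=v,stop_force=f); print(d,r,np.round(read_tcp_pos(),1),(np.array(read_force())-f0).round(1)); return r
push(60,50,20)
push(140,50,20)
im=read_camera("top"); print(read_time())
cv2.imwrite("pics/t3.png",cv2.resize(im[200:325,185:370,::-1],None,fx=4.3,fy=4.3,interpolation=cv2.INTER_CUBIC))
E
```

```text
box [ 5.03700031e+02 -1.57740343e+00  5.54110570e-02] 3.174819704009492 0.19207404032024403
down False
60 False [507.5 -87.    9.9] [-1.  -0.3 -0.8]
140 False [513.5  -7.3  10. ] [ 0.  -0.9 -1.9]
18.0583
```

View pics/t3.png

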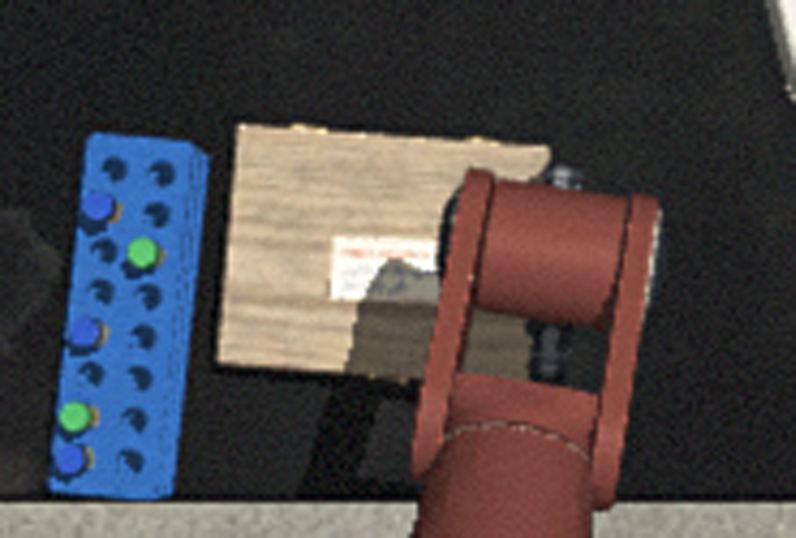

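The box is now parallel to the rack, with its left edge running (237,125)–(218,362) and about 20 mm to go. I'll finish slowly, stopping on force.

```bash
python3 - <<'E'
from h import *
from cell import *
n=np.array([.075,.997,0]); s=np.array([503,-147,10.]); f0=np.array(read_force())
r=move_straight(s+n*182,velocity=20,stop_force=12)
print(r,np.round(read_tcp_pos(),1),(np.array(read_force())-f0).round(1),((np.array(read_tcp_pos())-s)@n).round(1),np.round(read_ft_torque(),2))
sleep(.2)
p=np.array(read_tcp_pos())
move_straight(p-n*35,velocity=60); move_straight(p-n*35+[0,0,140],velocity=150)
move_pose([470,-250,220],[180,0,85.7])
im=read_camera("top"); print(read_time())
cv2.imwrite("pics/t4.png",cv2.resize(im[200:325,185:370,::-1],None,fx=4.3,fy=4.3,interpolation=cv2.INTER_CUBIC))
E
```

```text
True [515.2  17.5   9.8] [-0.  -1.2  0.9] 164.9 [-0.17 -0.08 -0.1 ]
22.375
```

View pics/t4.png

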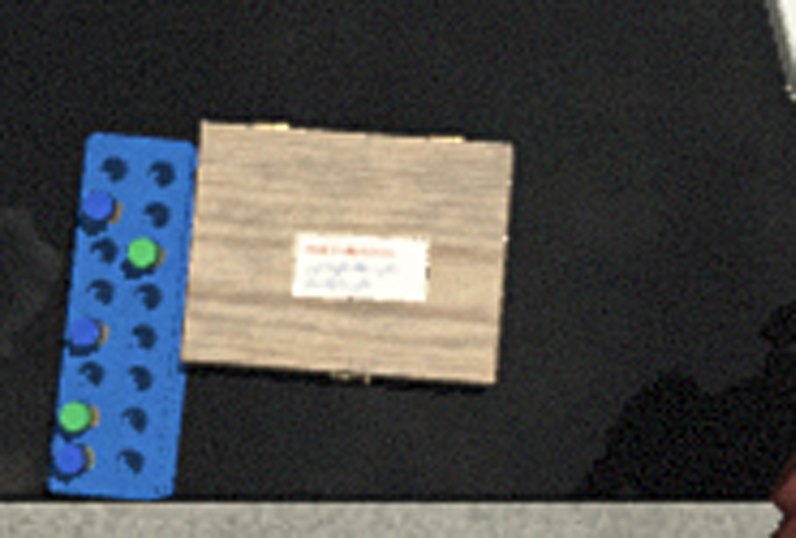

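It looks flush, and the push stopped on contact where the fit predicted. I'll check the seam with the wrist camera.

```bash
python3 - <<'E'
from h import *
from cell import *
T=[[-81,106,51],[-81,-106,51],[81,-106,51],[81,106,51]]
b,e=fit(T,crop([(181,361),(496,383),(514,143),(202,122)]),[500,130,-.07]); print("box",b,np.degrees(b[2]),e)
M=np.array(get_calibration("wrist")["mount"]); print(M.round(2))
off=M[:3,3]; R=cv2.Rodrigues(np.zeros(3))[0]
from scipy.spatial.transform import Rotation as Ro
o=Ro.from_euler("xyz",[180,0,85.7],degrees=True).as_matrix()
cam=o@off; print(cam)
tgt=np.array([493,240,0])-np.array([cam[0],cam[1],0]); tgt[2]=260
move_straight([470,-250,330],velocity=250)
move_pose([tgt[0],tgt[1],330],[180,0,85.7])
p=read_tcp_pos(); print(p, read_time())
cv2.imwrite("pics/w5.png",read_camera("wrist")[:,:,::-1])
E
```

```text
box [ 5.27971056e+02  1.33234264e+02 -7.09431052e-02] -4.064740515951104 0.06915350314198412
[[   0.     -0.96   -0.27   67.25]
 [   1.     -0.      0.     -1.25]
 [  -0.     -0.27    0.96 -135.63]
 [   0.      0.      0.      1.  ]]
[  3.79454054  67.15285092 135.62959826]
[489.41041431 172.07630292 329.64388002] 24.525
```

View pics/w5.png

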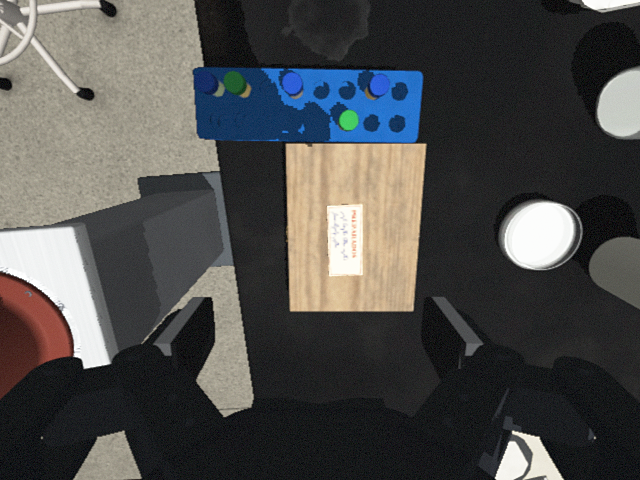

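The box's left end (row 143) meets the rack's lower edge (rows 138–142). I'll zoom in on the seam.

```bash
python3 - <<'E'
import cv2
a=cv2.imread("pics/w5.png")[115:165,270:435]
cv2.imwrite("pics/w5c.png",cv2.resize(a,None,fx=4.8,fy=9,interpolation=cv2.INTER_NEAREST))
E
```

```text
(no output)
```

View pics/w5c.png

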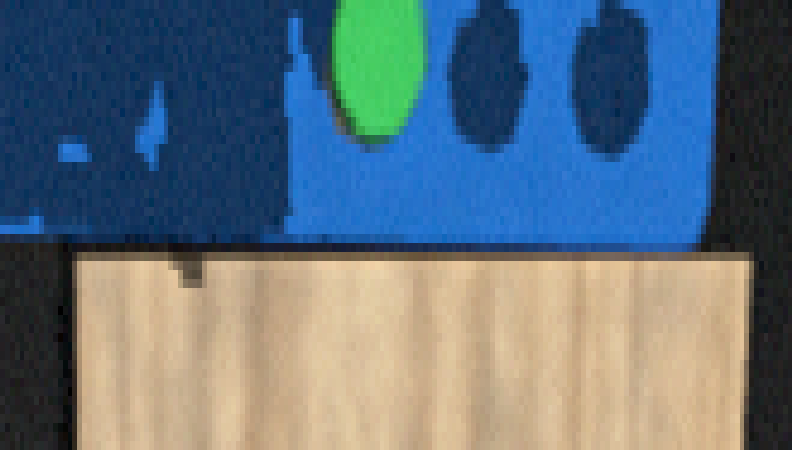

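A sliver of about 1 mm remains at the front end of the seam, so the box is about 0.4° off. I'll nudge the front part of the right end once more with closed fingertips.

```bash
python3 - <<'E'
from h import *
from cell import *
O=[180,0,85.7]; n=np.array([.073,.997,0]); s=np.array([483,0,22.])
close_gripper(20)
move_pose([s[0],s[1],140],O)
print("down",move_straight(s,velocity=90,stop_force=6))
r=move_straight(s+n*30,velocity=15,stop_force=12)
p=np.array(read_tcp_pos()); print(r,p.round(1),np.round(read_force(),1))
sleep(.3)
move_straight(p-n*25,velocity=60); move_straight(p-n*25+[0,0,140],velocity=150)
move_pose([489.4,172.1,330],O)
im=read_camera("wrist")[:,:,::-1]; print(read_time())
a=im[60:165,190:435]; t=cv2.resize(im[115:165,270:435],None,fx=4.8,fy=9,interpolation=cv2.INTER_NEAREST)
cv2.imwrite("pics/w6.png",t)
E
```

```text
down False
True [484.   20.   21.8] [ 0.3 -2.1  1. ]
32.1333
```

View pics/w6.png

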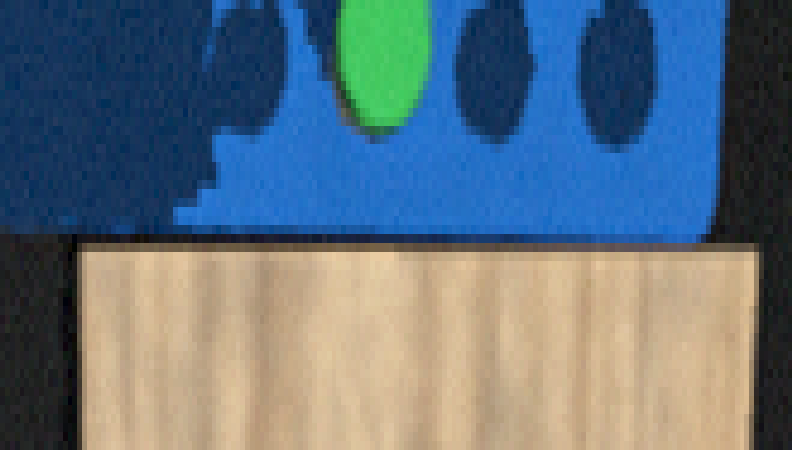

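```bash
python3 -c "
from cell import *
print(job_done())"
```

```text
the job is handed in; nothing more can be done
None
```

The lid was closed gently and fully, then the shut box was pushed left against the blue rack: flush at the rear, with at most about 1 mm of gap at the front in the last picture; job handed in at about 32 s.

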